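# Vent the chasing hammer's air reservoir

## Task

Vent the small grey air reservoir on the bench: unscrew the tiny knurled lock nut of its bleed valve anticlockwise until it stops, then gently press the freed valve pin nearly all the way down, keep it down for a good second, and let it spring back. Do not push or pull hard on the valve, do not bend it over, and leave the other things on the bench where they are.

Things in the scene. Friction and masses are not known exactly. Their poses are not given: they have to be found in the camera images.
- reservoir: Fixed grey steel cylinder (90 mm diameter, 220 mm long) lying along its own y axis on two cradles, axis 62 mm above the bench. Origin: on the bench under its middle; z up. On top at y = +30 mm is the bleed valve, at y = -45 mm a blind plug; on the -y end a 48 mm gauge, on the +y end a brass outlet.
- plug (a point): Top of the 24 mm wide blind plug with a dark six-sided head, 125 mm above the bench. Not to be used.
- boss (a point): Centre of the flat top of the 26 mm wide brass boss, 116 mm above the bench, on which the bleed valve stands upright: black rubber bush, brass stem (10.4 mm diameter), knurled brass lock nut (14 mm diameter, 9 mm tall), and a steel pin (6 mm diameter) coming up through the nut. The bush lets the valve lean elastically about its foot, about 0.01 rad per newton pushed sideways at the nut.
- low (a point): Point on the valve's axis 32 mm above the boss: the lowest place for the tightened nut's underside. Stem, nut and pin together sit 0 to 12 mm higher than this; how much differs each time and is not measured. The tightened nut's top is 9 mm, the pin's tip 18.5 mm above its underside. Find the height by touch: the fingers close to 6 mm on the pin, 14 mm on the nut; or touch the pin's tip slowly.
- nut (a joint): Turn of the lock nut in rad: 0 fully tightened, growing anticlockwise seen from above, stop at 3.8 (fully unscrewed). At the start it is between 0 and 0.5. It turns stiffly (0.06 N m) and stays where it is left. It climbs the pin by 1.5 mm per rad (5.7 mm in all).
- pin (a joint): How far the valve pin is pressed down, in m: 0 released. A spring pushes it up with about 3 N at 0 and 7 N at 5 mm; hard stop at 6 mm or where the nut, which travels down with the pin, meets the stem: with the nut tight it cannot be pressed at all, with the nut fully unscrewed by 5.7 mm.
- sink (a joint): How far the valve is pushed down into its springy rubber bush, in m (negative: pulled up): 1 mm for every 8 N, springs back to 0. More than 2 mm either way (16 N) damages the bush.
- lean_x (a joint): Lean of the valve about the reservoir's x axis in rad, 0 upright. More than 0.15 rad either way (about 18 N at the nut) damages the bush.
- lean_y (a joint): Lean of the valve about the reservoir's y axis in rad, 0 upright. More than 0.15 rad either way (about 18 N at the nut) damages the bush.
- hammer: Loose chasing hammer with wooden handle, 240 mm long, lying on the bench behind the reservoir. Leave it.
- punch_a: Loose steel punch, 8 mm square, 113 mm long, lying in front of the reservoir. Leave it.
- punch_b: A second such punch. Leave it.
- tray: Loose embossed silvery tray, 120 by 90 by 12 mm. Leave it.
- dish: Loose round lidded silvery dish, 174 mm wide, 126 mm high with its ball knob. Leave it.
- pitch_bowl: Loose dark steel bowl of pitch with a small copper sheet, 140 mm wide, 50 mm high. Leave it.
- punch_jar: Loose copper jar of punches, 76 mm wide, 140 mm high over the punches. Leave it.

How it is judged:
On the way, in this order (a step that is already met when the one before it is completed fails the run):
1. the lock nut is unscrewed to its stop (at least 3.5 rad of 3.8) with the pin not pressed (value of joint nut above 3.5 rad and value of joint pin below 0.0015 m), for 0.1 s.
2. the pin is held down at least 4.2 mm for 0.8 s (value of joint pin above 0.0042 m), for 0.8 s.
At the end, for the whole second after the job is handed in: The lock nut is still unscrewed (over 3.4 rad), the pin has sprung back up (less than 1 mm pressed) and the valve stands upright (within 0.03 rad) (value of joint nut above 3.4 rad and value of joint pin below 0.001 m and value of joint lean_x between -0.03 and 0.03 rad and value of joint lean_y between -0.03 and 0.03 rad); the robot touches nothing.
It fails at once if the valve is pushed down or pulled up with more than 16 N (2 mm in its bush) (value of joint sink above 0.002 m or value of joint sink below -0.002 m).
It fails at once if the valve is bent over by more than 0.15 rad (value of joint any of lean_x, lean_y above 0.15 rad or value of joint any of lean_x, lean_y below -0.15 rad).
It fails at once if another thing on the bench is moved by more than 20 mm (distance of any of hammer, punch_a, punch_b, tray, dish, pitch_bowl, punch_jar from where it was at the start of the episode above 0.02 m).
It also fails if it takes over 72 s, if anything falls off the work surface, if the arm or the gripper's body presses on something with over 40 N, if the wrist force passes 120 N, or if a joint passes its speed limit or range.

## Robot

A 6-joint arm with a two-finger parallel gripper is mounted at the origin on the work surface. World frame = base frame: x ahead of the robot, y to its left, z up, the work surface at z = 0. Lengths are in m, angles in rad, forces in N, time in s.
With the tool pointing down it reaches from about 0.35 to 0.925 m from the base axis. Payload 6.4 kg.
Tool frame: the origin (TCP) lies at the very end of the fingers, on their centre line; the grasp point (between the pads) lies 19 mm behind it; z points along the fingers, y is the line along which they close (so a half turn about z gives the same grasp; the last joint's range is limited). The gripper opens to 85 mm and grips with 20 to 120 N. Pads are 22 mm wide; open, the fingers measure 114 mm over their backs; the gripper's body (76 mm by 85 mm) begins 54 mm behind the grasp point. The pads swing forward as they close: fully open they stand 13 mm farther back than shut.
Start: joints at [0.988, 0.245, 1.558, -0, 1.339, -0.174], TCP at [0.258, 0.596, 0.231] pointing down, gripper open.
Joint ranges: [-3.13, 3.13], [-1.02, 2.26], [0.13, 2.54], [-0.95, 4.09], [0.21, 2.88], [-2.74, 2.74]. Speed limits (rad/s): [2.57, 2.57, 3.14, 3.14, 3.14, 3.14].

## Interface

Orientations are given as a unit quaternion [x, y, z, w].
In Python, from station import env, viewer gives the robot as it stands (env), with the cameras (viewer).
- The arm moves only by the shell command python3 nudge.py [OPENING] [FORCE], which reads ROWS from standard input. ROWS is a JSON list of rows, 1 to 8 of them, each of 4 numbers: dx, dy, dz in m, then a turn about the tool's z in rad; each row shifts and turns the commanded pose from where the row before left it, along the tool's axes as they then stand; what a row does not reach is not made up. A row lasts 1/10 s, in which the tool goes at most 0.05 m and 0.15 rad, less where a joint would pass 70% of its speed; a pose out of reach is approached as far as the arm can. OPENING is the finger opening in m, set as the command begins (- or left out keeps the last). The fingers move at their own pace and stop on an object; FORCE is the grip in N (left out, the last holds). Time passes only in rows, so rows that do not move let the fingers close. It prints the time, the measured TCP pose, the force, the opening and the grip force at its end. Input that does not fit is refused with a message, and nothing moves.
- env.sense(): the state, without advancing time (a new reading comes with each control period).
- viewer.read_camera(name): name is "scene" or "side" or "wrist"; returns the picture (400x640x3 uint8, red, green, blue); there is no depth.
- viewer.camera_model(name): a dict with "camera_matrix" (3x3 intrinsics, pixels), "dist" ([k1, k2, p1, p2, k3] as OpenCV has them; the pictures are not rectified), "extrinsics" (4x4, takes a point from world to camera coordinates). Camera axes: x right, y down, z forward; pixel columns grow to the right and rows downward; lengths in m; the calibration is good to about 2 mm. A picture is of the moment at which its call begins: read the wrist's pose just before it. camera_model takes no time and is no camera call; for the wrist camera it gives the pose at the moment of the call.
- env.sign_off(): hands the job in; it is judged then, once.
The state is a dict: "time_s": time; "joint_pos": joint angles; "joint_velocities": joint speeds; "effort": joint torques, N m; "eef_pos": TCP position; "tcp_rot": TCP orientation; "wrist_force": force on the tool from outside, world axes, zero at the start; "wrist_torque": the same for the moment, N m; "finger_gap": finger opening in m; "grip_force": force on a finger pad.
Only numpy, scipy, OpenCV 4.12 (cv2) and the standard library are available. Lean on these libraries where they do the work, as an engineer would, in place of code of your own. Each camera call takes 0.05 s, during which the arm holds its last target. There are 200 camera calls.

## Working session

There is one attempt and no reset: what is moved stays moved. The work goes in short steps, Python scripts to look and compute and a shell command to move; the robot and the scene stay as the last step left them, time stands still between calls to the robot, and variables do not carry over. Pictures are saved under pics/ and viewed, at most 10 in all, crops included, and the job is handed in when it is done.

```bash
ls; mkdir -p pics
python3 - <<'E'
from station import env, viewer
import cv2,numpy as np
for n in ("scene","side"):
    im=viewer.read_camera(n); cv2.imwrite(f"pics/{n}0.png",im[:,:,::-1])
    m=viewer.camera_model(n); print(n,np.array(m["camera_matrix"]).round(1).tolist(),m["dist"],np.array(m["extrinsics"]).round(3).tolist())
s=env.sense(); print(s["time_s"],s["eef_pos"],s["tcp_rot"],s["finger_gap"],s["wrist_force"])
E
```

```text
nudge.py
pics
station.py
scene [[430.1, 0.0, 320.0], [0.0, 430.1, 193.9], [0.0, 0.0, 1.0]] [-0.02011774  0.          0.          0.          0.        ] [[0.177, 0.984, -0.018, -0.099], [0.784, -0.152, -0.602, -0.393], [-0.595, 0.093, -0.798, 1.7], [0.0, 0.0, 0.0, 1.0]]
side [[406.6, 0.0, 320.2], [0.0, 406.6, 204.4], [0.0, 0.0, 1.0]] [0.02502327 0.         0.         0.         0.        ] [[0.98, -0.198, 0.002, -0.579], [-0.124, -0.621, -0.773, 0.159], [0.154, 0.758, -0.634, 0.954], [0.0, 0.0, 0.0, 1.0]]
0.1 [0.25809458 0.59602274 0.23030293] [ 2.02979709e-01  9.79182570e-01 -7.89765526e-04 -3.29635828e-04] 0.08528925266921059 [-0.48861564 -0.25031034 -0.1278342 ]
```

View pics/scene0.png

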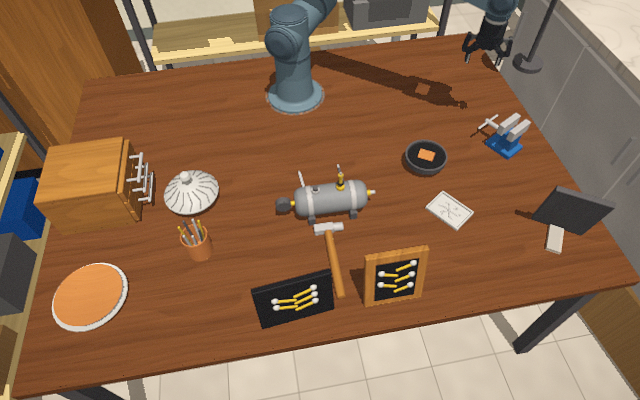

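View pics/side0.png

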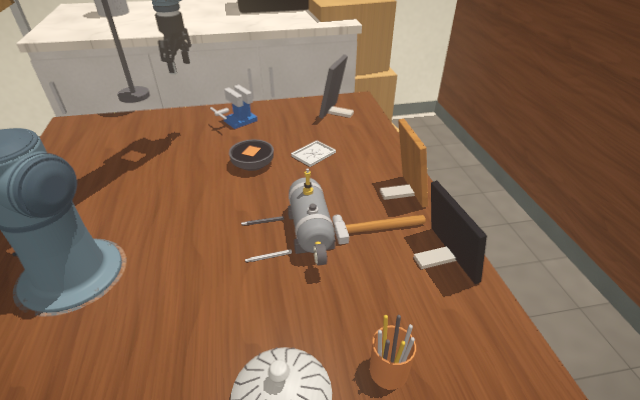

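The scene view shows the valve at about (340,183) between the plug (317,188) and the outlet (371,192). In the side view the valve is at (308,183), with the plug at (313,208). I'll enlarge both for precise points.

```bash
cat > h.py <<'E'
import cv2,numpy as np
def ray(m,uv):
    K=np.array(m["camera_matrix"]);E=np.array(m["extrinsics"])
    p=cv2.undistortPoints(np.array([[uv]],float),K,np.array(m["dist"]))[0,0]
    d=E[:3,:3].T@np.r_[p,1]; return -E[:3,:3].T@E[:3,3], d/np.linalg.norm(d)
def onz(m,uv,z):
    c,d=ray(m,uv); return c+d*(z-c[2])/d[2]
def tri(rs):
    A=sum(np.eye(3)-np.outer(d,d) for c,d in rs); b=sum((np.eye(3)-np.outer(d,d))@c for c,d in rs)
    return np.linalg.solve(A,b)
E
python3 - <<'E'
import cv2,numpy as np
a=cv2.imread("pics/scene0.png")[155:225,300:350]; b=cv2.imread("pics/side0.png")[160:230,285:335]
cv2.imwrite("pics/crop0.png",np.hstack([cv2.resize(x,None,fx=8,fy=8,interpolation=cv2.INTER_CUBIC) for x in (a,b)]))
E
```

```text
(no output)
```

View pics/crop0.png

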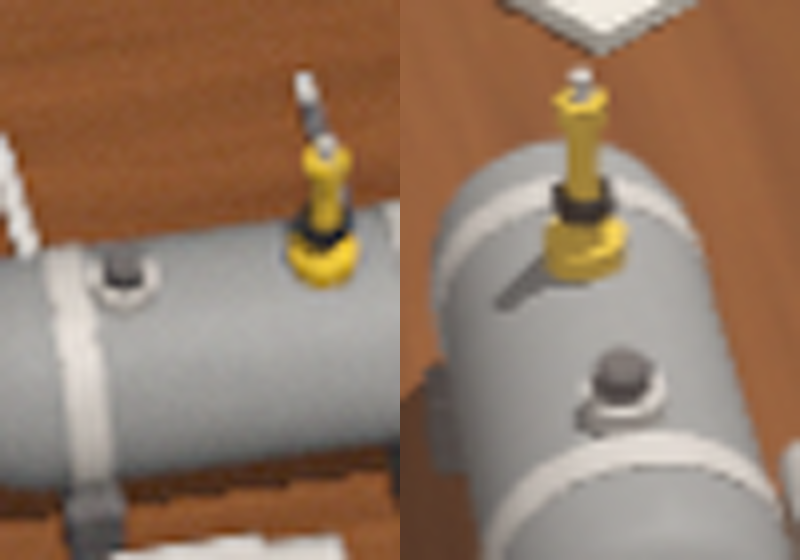

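Left crop, scene view: pin tip at about (340.3,171.8) and plug top at about (315.3,187.5). Right crop, side view: tip at (307.2,169.0), nut top at (307.3,172) and plug top at (312.5,206).

Run:
```python
from station import env, viewer
from h import *
a,b=viewer.camera_model("scene"),viewer.camera_model("side")
for n,p,q in (("tip",(340.3,171.8),(307.2,169)),("nuttop",(340.3,174.6),(307.3,171.8)),("plug",(315.2,187.4),(312.5,205.8))):
    ra,rb=ray(a,p),ray(b,q);P=tri([ra,rb])
    print(n,P.round(4),[np.linalg.norm(np.cross(P-c,d)).round(4) for c,d in (ra,rb)])
print(onz(a,(315.2,187.4),.125),onz(b,(312.5,205.8),.125))
w=viewer.camera_model("wrist"); print(np.array(w["extrinsics"]).round(3), np.array(w["camera_matrix"]).round(0))
from scipy.spatial.transform import Rotation as R
print(R.from_quat(env.sense()["tcp_rot"]).as_matrix().round(3))
```

```text
tip [0.5702 0.06   0.1769] [np.float64(0.0016), np.float64(0.0016)]
nuttop [0.5712 0.0605 0.1673] [np.float64(0.0004), np.float64(0.0004)]
plug [ 0.569  -0.0138  0.1219] [np.float64(0.0011), np.float64(0.0011)]
[ 0.57021554 -0.01338126  0.125     ] [ 0.56895249 -0.01878124  0.125     ]
[[ 0.398  0.918 -0.002 -0.649]
 [ 0.881 -0.381  0.281 -0.038]
 [ 0.257 -0.113 -0.96   0.379]
 [ 0.     0.     0.     1.   ]] [[330.   0. 317.]
 [  0. 330. 195.]
 [  0.   0.   1.]]
[[-0.918  0.398 -0.001]
 [ 0.398  0.918 -0.001]
 [ 0.    -0.002 -1.   ]]
```

```bash
echo '[[-0.036,-0.026,-0.005,0],[-0.036,-0.026,-0.005,0],[-0.036,-0.026,-0.005,0],[-0.036,-0.026,-0.005,0],[-0.036,-0.026,0,0],[-0.036,-0.026,0,0],[-0.036,-0.026,0,0],[-0.036,-0.026,0,0]]' | python3 nudge.py && echo '[[-0.036,-0.026,0,0],[-0.036,-0.026,0,0],[-0.036,-0.026,0,0],[-0.036,-0.026,0,0],[-0.036,-0.026,0,0],[-0.036,-0.026,0,0],[0,0,0,0],[0,0,0,0]]' | python3 nudge.py && echo '[[0,0,0,0.15],[0,0,0,0.15],[0,0,0,0.15],[0,0,0,0.15],[0,0,0,0.15],[0,0,0,0.15],[0,0,0,0.15],[0,0,0,0.15]]' | python3 nudge.py && echo '[[0,0,0,0.15],[0,0,0,0.15],[0,0,0,0.15],[0,0,0,0.15],[0,0,0,0.15],[0,0,0,0.15],[0,0,0,0.15],[0,0,0,0.15]]' | python3 nudge.py
python3 - <<'E'
from station import env, viewer
from h import *
s=env.sense();print(s["joint_pos"].round(3) if hasattr(s["joint_pos"],'round') else s["joint_pos"])
from scipy.spatial.transform import Rotation as R
m=viewer.camera_model("wrist");im=viewer.read_camera("wrist");cv2.imwrite("pics/w1.png",im[:,:,::-1])
print(R.from_quat(s["tcp_rot"]).as_matrix().round(3).tolist(),s["eef_pos"])
E
```

```text
time_s: 0.9
eef_pos: [0.4403, 0.2894, 0.251]
tcp_rot: [0.203, 0.979, -0.0, -0.0]
wrist_force: [0.6, 0.7, 0.5]
finger_gap: 0.0849
grip_force: 0.0
time_s: 1.7
eef_pos: [0.5761, 0.0613, 0.2506]
tcp_rot: [0.204, 0.979, 0.0, -0.001]
wrist_force: [-0.7, 0.3, -0.4]
finger_gap: 0.0853
grip_force: 0.0
time_s: 2.5
eef_pos: [0.5753, 0.0637, 0.251]
tcp_rot: [0.722, 0.692, -0.0, -0.0]
wrist_force: [-0.6, -0.6, -1.3]
finger_gap: 0.0853
grip_force: 0.0
time_s: 3.3
eef_pos: [0.5753, 0.0637, 0.251]
tcp_rot: [0.987, 0.164, -0.0, -0.0]
wrist_force: [0.5, 0.3, 1.0]
finger_gap: 0.0852
grip_force: 0.0
[-0.086  0.064  1.724  0.     1.354  1.156]
[[0.946, 0.323, -0.001], [0.323, -0.946, 0.0], [-0.001, -0.001, -1.0]] [0.57529215 0.06369733 0.25102927]
```

View pics/w1.png

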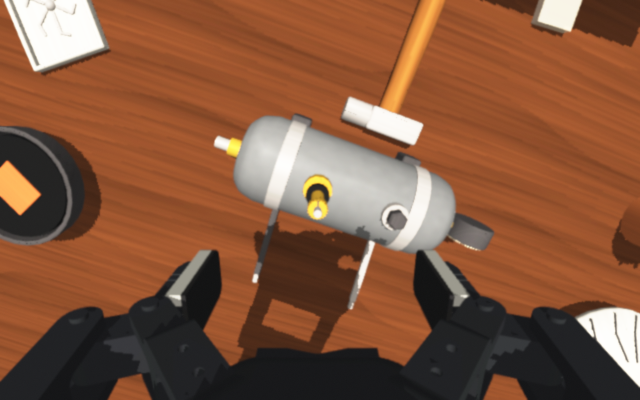

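The wrist view shows the boss at about (317.5,190), the pin tip at (317.5,213) and the plug head at (396,217).

Run:
```python
from station import env, viewer
from h import *
m=viewer.camera_model("wrist");im=cv2.imread("pics/w1.png")
hsv=cv2.cvtColor(im,cv2.COLOR_BGR2HSV)
y=cv2.inRange(hsv,(22,150,110),(35,255,255)); y[:165]=0;y[:,:290]=0;y[230:]=0;y[:,345:]=0
ys,xs=np.nonzero(y);print(xs.min(),xs.max(),ys.min(),ys.max())
for r in range(ys.min(),ys.max()+1,3):
    q=xs[ys==r]; print(r,q.min() if len(q) else None,q.max() if len(q) else None,end=' | ')
for n,p,z in (("tip",(317.5,213),.1765),("tip",(317.5,213),.171),("nuttop",(317.3,210),.167),("boss",(317.5,189.5),.116),("plug",(396,217),.125)): print(n,onz(m,p,z).round(4))
cv2.imwrite("pics/w1c.png",cv2.resize(im[165:230,280:350],None,fx=8,fy=8,interpolation=cv2.INTER_CUBIC))
```

```text
304 330 176 217
176 314 320 | 179 309 326 | 182 306 329 | 185 305 330 | 188 304 330 | 191 304 330 | 194 305 330 | 197 None None | 200 315 315 | 203 310 324 | 206 308 326 | 209 308 326 | 212 308 326 | 215 310 324 | tip [0.5719 0.0612 0.1765]
tip [0.57   0.0606 0.171 ]
nuttop [0.5708 0.061  0.167 ]
boss [0.5722 0.0613 0.116 ]
plug [ 0.5729 -0.0106  0.125 ]
```

View pics/w1c.png

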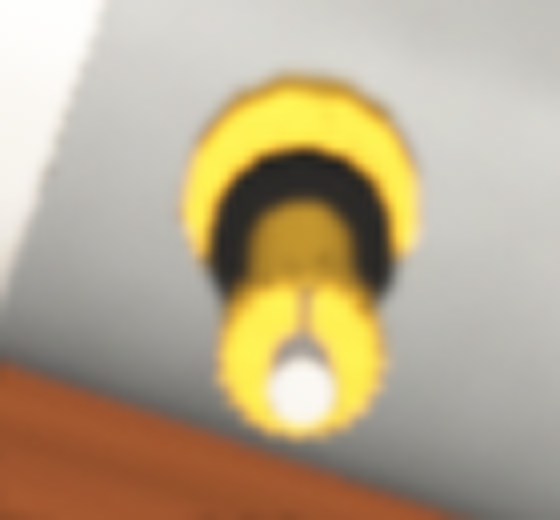

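```bash
echo '[[-0.0044,0.0011,0,0],[0,0,0,0.15],[0,0,0,0.15],[0,0,0,0.15],[0,0,0,0.15],[0,0,0,0.15],[0,0,0,0.15],[0,0,0,0.15]]' | python3 nudge.py 0 20 && echo '[[0,0,0.02,0.1],[0,0,0.02,0],[0,0,0.015,0],[0,0,0.01,0],[0,0,0,0],[0,0,0,0],[0,0,0,0]]' | python3 nudge.py
python3 - <<'E'
from station import env, viewer
from h import *
s=env.sense();print(s["joint_pos"],s["eef_pos"],s["wrist_force"])
im=viewer.read_camera("wrist")
from scipy.spatial.transform import Rotation as R
print(R.from_quat(s["tcp_rot"]).as_matrix().round(3).tolist())
a=viewer.read_camera("scene")[145:205,310:360,::-1];b=viewer.read_camera("side")[145:205,285:335,::-1]
cv2.imwrite("pics/t1.png",np.hstack([cv2.resize(x,None,fx=8,fy=8,interpolation=cv2.INTER_CUBIC) for x in (a,b)]))
E
```

```text
time_s: 4.15
eef_pos: [0.5717, 0.0602, 0.2512]
tcp_rot: [0.936, -0.352, -0.0, 0.0]
wrist_force: [0.2, 0.4, 0.5]
finger_gap: -0.0001
grip_force: 0.0
time_s: 4.85
eef_pos: [0.5731, 0.0596, 0.1875]
tcp_rot: [0.918, -0.397, 0.001, -0.0]
wrist_force: [0.2, -0.0, 0.1]
finger_gap: 0.0002
grip_force: 0.0
[-9.30605553e-02  1.16395695e-01  1.78796885e+00 -2.48290469e-07
  1.23522747e+00  2.29450334e+00] [0.57305261 0.0596062  0.18747435] [ 0.15605317 -0.00223758  0.13769748]
[[0.685, -0.729, 0.002], [-0.729, -0.685, -0.0], [0.001, -0.001, -1.0]]
```

View pics/t1.png

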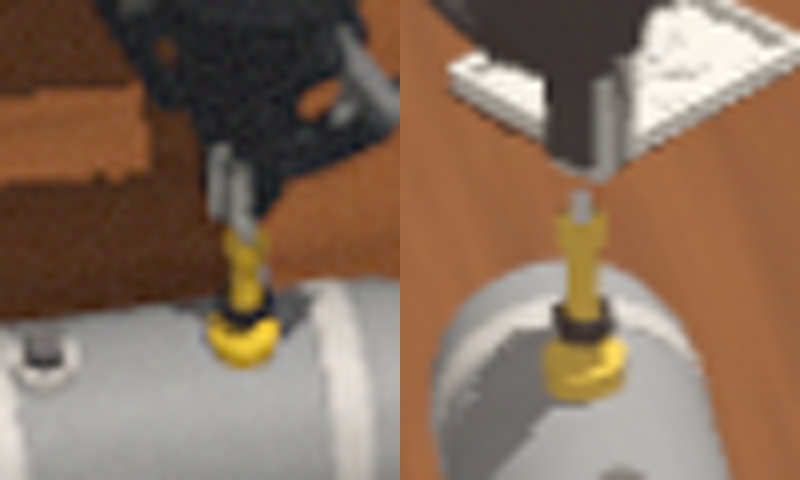

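The closed fingertips are just above the pin tip, about 2 mm too far in +x. I'll correct that and come down slowly to touch.

```bash
echo '[[-0.0022,0,0.004,0],[0,0,0.0035,0],[0,0,0,0],[0,0,0,0]]' | python3 nudge.py ; for i in 1; do echo '[[0,0,0.001,0],[0,0,0,0],[0,0,0,0]]' | python3 nudge.py; done; echo '[[0,0,0.001,0],[0,0,0,0],[0,0,0,0]]' | python3 nudge.py
```

```text
time_s: 5.4
eef_pos: [0.5707, 0.0612, 0.1785]
tcp_rot: [0.918, -0.397, -0.0, 0.0]
wrist_force: [-0.7, 0.9, 0.0]
finger_gap: 0.0002
grip_force: 0.0
time_s: 5.7
eef_pos: [0.5709, 0.0612, 0.1778]
tcp_rot: [0.918, -0.397, 0.0, -0.0]
wrist_force: [0.3, -0.7, 0.7]
finger_gap: -0.0001
grip_force: 0.0
time_s: 6.0
eef_pos: [0.5708, 0.0612, 0.1767]
tcp_rot: [0.918, -0.397, -0.0, 0.0]
wrist_force: [-0.1, 0.2, -0.1]
finger_gap: 0.0003
grip_force: 0.0
```

```bash
echo '[[0,0,0.001,0],[0,0,0,0],[0,0,0,0]]' | python3 nudge.py|grep -E "eef|force"; echo '[[0,0,0.0007,0],[0,0,0,0],[0,0,0,0]]' | python3 nudge.py|grep -E "eef|force"
```

```text
eef_pos: [0.571, 0.0612, 0.1759]
wrist_force: [0.9, 0.4, 1.4]
grip_force: 0.5
eef_pos: [0.5711, 0.0612, 0.1755]
wrist_force: [-0.4, 0.8, 2.5]
grip_force: 1.5
```

```bash
echo '[[0,0,0.0005,0],[0,0,0,0],[0,0,0,0]]' | python3 nudge.py|grep -E "eef|force"
python3 - <<'E'
from station import env, viewer
import numpy as np
f=[]
for i in range(4): viewer.read_camera("scene"); f.append(env.sense()["wrist_force"])
print(np.mean(f,0),env.sense()["eef_pos"])
E
```

```text
eef_pos: [0.571, 0.0612, 0.1748]
wrist_force: [-0.3, 0.2, 3.8]
grip_force: 1.8
[-0.03125205  0.62200561  3.91672485] [0.57096041 0.06123544 0.17471302]
```

Free tip height is about 0.1754, so the nut centre is about 0.162 and the grip TCP about 0.1425. I'll go up, open to 36 mm and come down around the nut.

```bash
echo '[[0,0,-0.02,0],[0,0,0,0],[0,0,0,0],[0,0,0,0],[0,0,0,0]]' | python3 nudge.py 0.036 && echo '[[0,0,0.015,0],[0,0,0.015,0],[0,0,0.015,0],[0,0,0.008,0],[0,0,0,0],[0,0,0,0],[0,0,0,0]]' | python3 nudge.py
```

```text
time_s: 7.6
eef_pos: [0.5702, 0.0613, 0.1934]
tcp_rot: [0.918, -0.397, -0.001, 0.0]
wrist_force: [-0.4, -0.7, -0.4]
finger_gap: 0.036
grip_force: 0.0
time_s: 8.3
eef_pos: [0.5715, 0.0612, 0.1424]
tcp_rot: [0.918, -0.397, 0.001, -0.0]
wrist_force: [0.6, -0.2, 0.1]
finger_gap: 0.0357
grip_force: 0.0
```

```bash
echo '[[0,0,0,0],[0,0,0,0],[0,0,0,0],[0,0,0,0],[0,0,0,0],[0,0,0,0]]' | python3 nudge.py 0 25
python3 - <<'E'
from station import env, viewer
from h import *
a=viewer.read_camera("scene")[145:205,310:360,::-1];b=viewer.read_camera("side")[145:205,285:335,::-1]
cv2.imwrite("pics/g1.png",np.hstack([cv2.resize(x,None,fx=8,fy=8,interpolation=cv2.INTER_CUBIC) for x in (a,b)]))
E
```

```text
time_s: 8.9
eef_pos: [0.5711, 0.061, 0.142]
tcp_rot: [0.918, -0.397, 0.0, 0.0]
wrist_force: [-1.0, -2.8, 4.1]
finger_gap: 0.0141
grip_force: 24.4
```

View pics/g1.png

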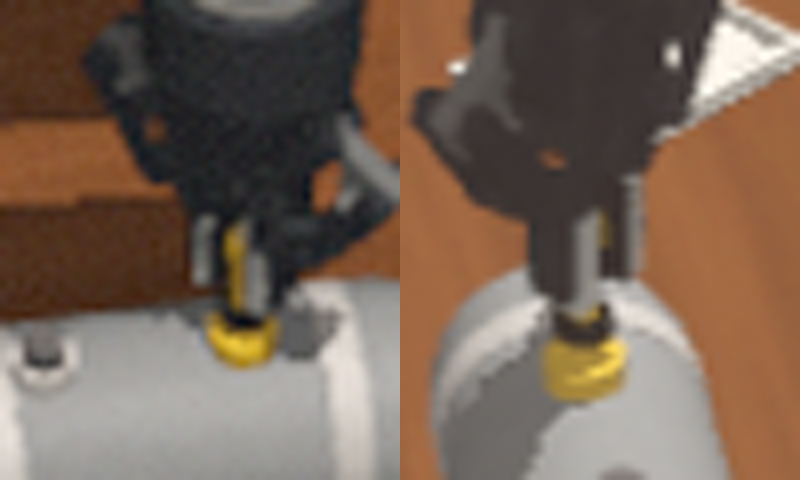

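The gap is 14.1 mm, so the fingers are on the nut and centred on it. I'll relax the offset force and start turning anticlockwise, climbing with the thread.

```bash
echo '[[0,0.001,-0.0005,0],[0,0,0,0],[0,0,-0.0002,-0.15],[0,0,-0.0002,-0.15],[0,0,-0.0002,-0.15],[0,0,-0.0002,-0.15],[0,0,0,0]]' | python3 nudge.py - 30
python3 - <<'E'
from station import env, viewer
s=env.sense();print(s["joint_pos"][5],s["wrist_torque"],s["eef_pos"])
E
```

```text
time_s: 9.7
eef_pos: [0.5706, 0.0612, 0.1427]
tcp_rot: [0.994, -0.109, 0.001, -0.001]
wrist_force: [3.3, 1.9, -0.4]
finger_gap: 0.0124
grip_force: 30.0
1.6964636000380933 [ 0.32502436 -0.57719029 -0.01602479] [0.57061566 0.06120297 0.14271354]
```

```bash
echo '[[0,0,0,0],[0,0,0,0]]' | python3 nudge.py
python3 - <<'E'
from station import env, viewer
from h import *
s=env.sense();print(s["wrist_torque"])
w=viewer.read_camera("wrist")[:,:,::-1]
cv2.imwrite("pics/g2.png",cv2.resize(w[150:300,220:420],None,fx=4,fy=4,interpolation=cv2.INTER_CUBIC))
E
```

```text
time_s: 9.9
eef_pos: [0.5705, 0.0611, 0.1428]
tcp_rot: [0.994, -0.109, 0.001, -0.001]
wrist_force: [4.0, 2.8, -1.3]
finger_gap: 0.0125
grip_force: 30.1
[ 0.60603851 -0.73996021 -0.04475833]
```

View pics/g2.png

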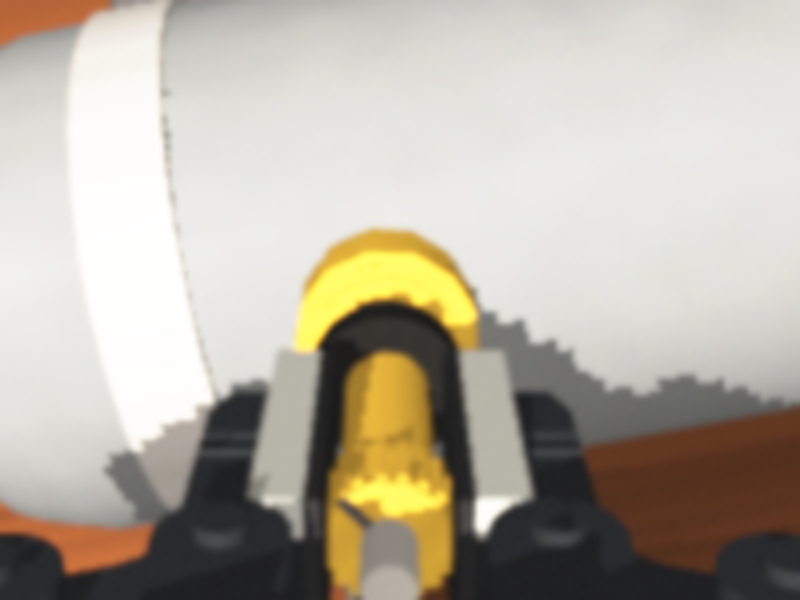

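The wrist view shows the nut between the pads. Its mark, at about (357,512) in the crop, has hardly moved, and the z force also suggests it slipped. I'll grip harder and test.

```bash
echo '[[0.001,-0.001,0,0],[0,0,0,0],[0,0,0,0],[0,0,0,-0.1],[0,0,0,-0.1],[0,0,0,-0.1],[0,0,0,0],[0,0,0,0]]' | python3 nudge.py - 80
python3 - <<'E'
from station import env, viewer
from h import *
s=env.sense();print(s["joint_pos"][5],s["wrist_torque"])
w=viewer.read_camera("wrist")[:,:,::-1]
cv2.imwrite("pics/g3raw.png",w)
E
```

```text
time_s: 10.75
eef_pos: [0.5712, 0.0615, 0.1428]
tcp_rot: [0.999, 0.04, -0.0, -0.0]
wrist_force: [2.3, 1.9, 0.9]
finger_gap: 0.0107
grip_force: 82.0
1.4002600219625532 [ 0.46485623 -0.19855415 -0.2451401 ]
```

Gap 10.7 mm is close to the stem's diameter, so the pads probably tilt and the tips grip the fixed stem. I'll regrip higher, keeping the tips clear of the stem.

```bash
echo '[[0,0,0,0],[0,0,0,0],[0,0,0,0],[0,0,-0.006,0],[0,0,0,0],[0,0,0,0],[0,0,0,0]]' | python3 nudge.py 0.024 25; echo '[[0,0,0,0],[0,0,0,0],[0,0,0,0],[0,0,0,0]]' | python3 nudge.py 0 25;echo '[[0,0,0,0],[0,0,0,0]]' | python3 nudge.py 0 40
```

```text
time_s: 11.5
eef_pos: [0.5713, 0.0613, 0.1489]
tcp_rot: [0.999, 0.041, 0.0, 0.0]
wrist_force: [0.2, 0.3, -0.1]
finger_gap: 0.0238
grip_force: 0.0
time_s: 11.9
eef_pos: [0.5713, 0.0615, 0.1489]
tcp_rot: [0.999, 0.041, -0.0, -0.0]
wrist_force: [-0.2, 1.2, 0.0]
finger_gap: 0.0124
grip_force: 24.3
time_s: 12.1
eef_pos: [0.5713, 0.0615, 0.1489]
tcp_rot: [0.999, 0.041, -0.0, -0.0]
wrist_force: [0.2, 2.9, 1.0]
finger_gap: 0.0121
grip_force: 38.9
```

View pics/g3raw.png

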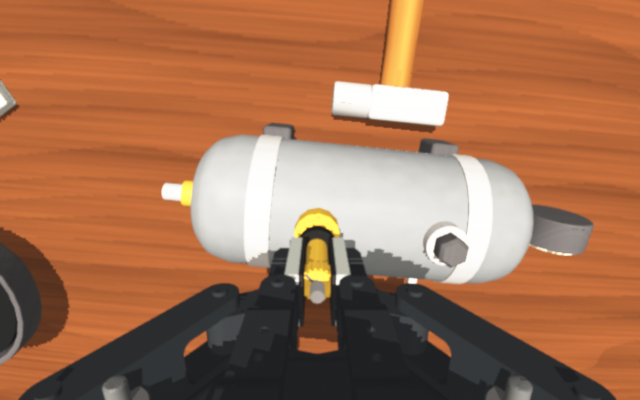

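```bash
cat > st.py <<'E'
from station import env, viewer
import numpy as np
f=[];t=[]
for i in range(4):
    viewer.read_camera("scene"); s=env.sense(); f.append(s["wrist_force"]);t.append(s["wrist_torque"])
print("F",np.mean(f,0).round(2),"T",np.mean(t,0).round(3),"j6",round(s["joint_pos"][5],3),"gap",round(s["finger_gap"],4),np.round(s["eef_pos"],4))
E
python3 st.py; echo '[[0,0,0,-0.1],[0,0,0,-0.1],[0,0,0,-0.1],[0,0,0,0]]' | python3 nudge.py - 40 >/dev/null; python3 st.py
```

```text
F [-0.39  2.29  0.51] T [ 0.386  0.092 -0.057] j6 1.398 gap 0.0122 [0.5713 0.0614 0.1489]
F [0.98 5.06 0.32] T [ 0.955 -0.165 -0.368] j6 1.1 gap 0.012 [0.5715 0.0618 0.149 ]
```

The torque is -0.37 N m with no climb, so the tips are on the stem. I'll regrip higher still, with the tips at the nut's underside.

```bash
echo '[[0,0,0,0],[0,0,0,0],[0,0,0,0],[0,0,-0.007,0],[0,0,0,0],[0,0,0,0],[0,0,0,0]]' | python3 nudge.py 0.024 25 >/dev/null; python3 st.py; echo '[[0,0,0,0],[0,0,0,0],[0,0,0,0],[0,0,0,0]]' | python3 nudge.py 0 25 >/dev/null;python3 st.py; echo '[[0,0,0,-0.1],[0,0,0,-0.1],[0,0,0,-0.1],[0,0,0,0]]' | python3 nudge.py - 25 >/dev/null; python3 st.py
```

```text
F [ 0.07  0.24 -0.08] T [ 0.006  0.014 -0.005] j6 1.098 gap 0.0244 [0.5712 0.0613 0.1557]
F [-1.13  2.68  1.05] T [ 0.47   0.21  -0.044] j6 1.098 gap 0.0125 [0.5712 0.0615 0.1558]
F [-1.65  3.73  1.66] T [ 0.699  0.348 -0.089] j6 0.799 gap 0.0127 [0.5712 0.0616 0.1559]
```

```bash
echo '[[0,0,-0.0002,-0.15],[0,0,-0.0002,-0.15],[0,0,-0.0002,-0.15],[0,0,-0.0002,-0.15],[0,0,0,0]]' | python3 nudge.py - 30 >/dev/null; python3 st.py
python3 - <<'E'
from station import env, viewer
import cv2,numpy as np
w=viewer.read_camera("wrist")[:,:,::-1];cv2.imwrite("pics/g4raw.png",w)
a=cv2.imread("pics/g3raw.png")
f=lambda x:cv2.resize(x[225:345,265:370],(400,457),interpolation=cv2.INTER_CUBIC)
cv2.imwrite("pics/cmp.png",np.hstack([f(a),f(w)]))
E
```

```text
F [-3.68  3.74  3.26] T [ 0.661  0.608 -0.011] j6 0.199 gap 0.0123 [0.5709 0.0615 0.1567]
```

View pics/cmp.png

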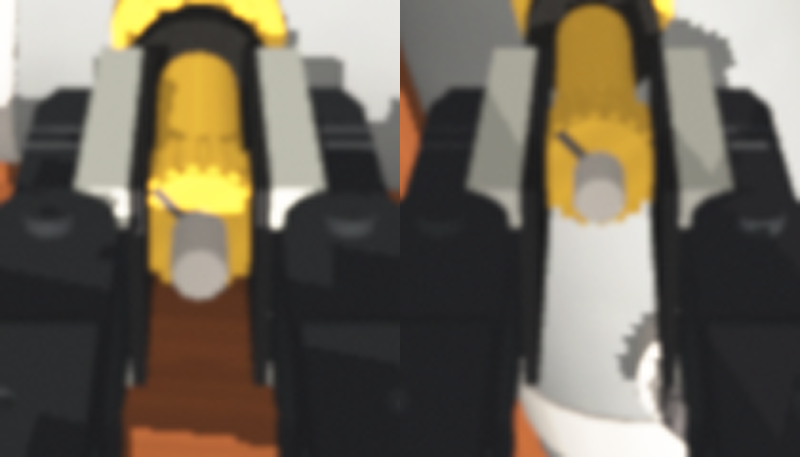

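The mark sits at the same place in the tool frame in both pictures, (168,203) and (572,145), while the tool turned 1.2 rad. So the nut is turning with the gripper. I'll relax the side force and continue to the stop.

```bash
echo '[[0.0007,-0.0012,-0.0003,0],[0,0,-0.0002,-0.15],[0,0,-0.0002,-0.15],[0,0,-0.0002,-0.15],[0,0,-0.0002,-0.15],[0,0,0,0]]' | python3 nudge.py - 30 >/dev/null; python3 st.py;  echo '[[0,0,-0.0002,-0.15],[0,0,-0.0002,-0.15],[0,0,-0.0002,-0.15],[0,0,-0.0002,-0.15],[0,0,0,0]]' | python3 nudge.py - 30 >/dev/null; python3 st.py
```

```text
F [-2.13  1.54  1.88] T [0.309 0.395 0.021] j6 -0.399 gap 0.0123 [0.5704 0.0621 0.1578]
F [-3.27  0.69  2.69] T [ 0.15   0.563 -0.016] j6 -0.998 gap 0.0119 [0.5702 0.0621 0.1586]
```

```bash
echo '[[0.0008,-0.0006,-0.0002,0],[0,0,-0.0002,-0.15],[0,0,-0.0002,-0.15],[0,0,-0.0002,-0.15],[0,0,0,0]]' | python3 nudge.py - 30 >/dev/null; python3 st.py;  echo '[[0,0,-0.0002,-0.15],[0,0,-0.0001,-0.15],[0,0,0,0]]' | python3 nudge.py - 30 >/dev/null; python3 st.py;  echo '[[0,0,0,-0.15],[0,0,0,-0.15],[0,0,0,0]]' | python3 nudge.py - 30 >/dev/null; python3 st.py
```

```text
F [-1.91  0.06  1.19] T [0.011 0.353 0.024] j6 -1.448 gap 0.0124 [0.5695 0.0622 0.1594]
F [-2.05 -2.61 -0.16] T [-0.447  0.3    0.069] j6 -1.748 gap 0.0119 [0.5693 0.062  0.1595]
F [-1.19 -3.23  0.73] T [-0.653  0.246  0.012] j6 -2.048 gap 0.012 [0.5695 0.0621 0.1597]
```

Run:
```python
from station import env, viewer
import cv2,numpy as np
w=viewer.read_camera("wrist")[:,:,::-1].copy();cv2.imwrite("pics/g5raw.png",w)
a=cv2.imread("pics/g4raw.png")
for im in (a,w):
    hs=cv2.cvtColor(im,cv2.COLOR_BGR2HSV)[252:284,302:334]
    # Y yellow, # dark, . grey bright
    for r in hs[::1]: print(''.join('Y' if p[1]>140 and p[2]>120 else '#' if p[2]<95 else '+' if p[1]>110 else '.' for p in r))
    print()
```

```text
###+YYYYYYYYYYYYYYYYYYYYYYY+####
##+YYYYYYYYYYYYYYYYYYYYYYYYY####
##+YYYYYYYYYYYYYYYYYYYYYYYYY+###
##YYYYYYYYYYYYYYYYYYYYYYYYYY+###
##YYYYYYYYYYYYYYYYYYYYYYYYYY+###
##YYYYYYYYYYYYYYYYYYYYYYYYYYY###
##YYYYYYYYYYYYYYYYYYYYYYYYYYY###
##YYYYYYYYYYYYYYYYYYYYYYYYYYY###
#+YYY.+YYYYYYYYYYYYYYYYYYYYYY###
#+YYY..+YYYYYYYYYYYYYYYYYYYYY###
#+YYYY..+YYYYYYYYYYYYYYYYYYYY###
#YYYYYY..+YYYYYYYYYYYYYYYYYYY+##
#YYYYYYY...YYY++YYYYYYYYYYYYY+##
#YYYYYYYY.........+YYYYYYYYYY+##
#YYYYYYYY+..........YYYYYYYYYY##
#YYYYYYYY+..........+YYYYYYYYY##
#YYYYYYYY............+YYYYYYYY##
#YYYYYYY+............+YYYYYYYY##
#YYYYYYY+.............YYYYYYYY##
#YYYYYYY+.............YYYYYYYY##
#YYYYYYY+.............YYYYYYYY##
#YYYYYYY+.............YYYYYYY+##
#+YYYYYY+.............YYYYYYY+##
#+YYYYYY+.............+YYYYYY+##
#+YYYYYY..............+YYYYYY+##
#+YYYYYY..............+YYY+++###
#+YYYYYY..............+YYY...###
##+..YYY+.............YYY+...###
##....YYY............+Y++....###
##....++++...........+.......###
##........+..................###
##...........................###

###+YYYYYYYYYYYYYYYYYYYYYY..####
##+YYYYYYY
[... 312 characters left out ...]
YYYY###
##YYYYYYYYYY+#YYYYYYYYYYYYYYY###
#+YYYYYYYYYYY#.YYYYYYYYYYYYYY+##
#+YYYYYYYYYY+....++YYYYYYYYYYY##
#+YYYYYYYYY+.......YYYYYYYYYYY##
#+YYYYYYYY+.........YYYYYYYYYY+#
#+YYYYYYYY..........+YYYYYYYYY+#
#+YYYYYYY+...........YYYYYYYYY##
#+YYYYYYY............+YYYYYYYY##
#YYYYYYY+.............YYYYYYYY##
#YYYYYYY+.............YYYYYYYY##
#YYYYYYY..............+YYYYYYY##
#YYYYYYY..............+YYYYYYY##
##YYYYYY..............+YYYYYYY##
##YYYYYY..............+YYYYYYY##
##YYYYYY+.............YYYYYYY###
##+YYYYYY............+YYYYYYY###
##+YYYYYYY..........+YYYYYYYY###
##+YYYYYYYY+.......+YYYYYYYYY###
##+YYYYYYYYYY++++YYYYYYYYYYY+###
###YYYYYYYYYYYYYYYYYYYYYYYYY####
##+YYYYYYYYYYYYYYYYYYYYYYYYY####
```

```bash
echo '[[0,0,0,-0.15],[0,0,0,-0.15],[0,0,0,0]]' | python3 nudge.py - 40 >/dev/null; python3 st.py
python3 - <<'E'
from station import env, viewer
import cv2,numpy as np
w=viewer.read_camera("wrist")[:,:,::-1].copy()
hs=cv2.cvtColor(w,cv2.COLOR_BGR2HSV)[250:284,302:334]
for r in hs[::1]: print(''.join('Y' if p[1]>140 and p[2]>120 else '#' if p[2]<95 else '+' if p[1]>110 else '.' for p in r))
E
```

```text
F [-2.72 -2.51 -0.45] T [-0.363  0.452  0.068] j6 -2.348 gap 0.0112 [0.5691 0.0625 0.1594]
###++YYYYYYYYYYYYYYYYYYY....####
###YYYYYYYYYYYYYYYYYYYYY....####
###YYYYYYYYYYYYYYYYYYYYYY+..####
###YYYYYYYYYYYYYYYYYYYYYYYYY####
###YYYYYYYYYYYYYYYYYYYYYYYYY####
##+YYYYYYYYYYYYYYYYYYYYYYYYY####
##+YYYYYYYYYYYYYYYYYYYYYYYYY####
##+YYYYYYYYYYYYYYYYYYYYYYYYY+###
##+YYYYYYYYYYYYYYYYYYYYYYYYY+###
##YYYYYYYYYYYYYYYYYYY+++YYYYY###
##YYYYYYYYYYYYYYYYYYY..+YYYYY###
##YYYYYYYYYYYYYYYYYY+..YYYYYY###
##YYYYYYYYYYYYYYYYY+..YYYYYYY###
##YYYYYYYYYYYYYYYYY..+YYYYYYY###
##YYYYYYYYYYYYYYYY+..YYYYYYYY###
##YYYYYYYYYY++++....+YYYYYYYY###
##YYYYYYYYY+........YYYYYYYYY###
##YYYYYYYY..........+YYYYYYYY###
##YYYYYYY+...........YYYYYYYY###
##YYYYYY+............+YY+++YYY##
##YYYYYY+............++++++YYY##
##YYYYYY+.............++++++YY##
##YYYYYY+.............++++++YY##
##YYYYYY...............+++++YY##
##YYYYYY...............+++++YY##
##YYYYYY...............+++++YY##
##YYYYYY...............+++++YY##
##YYYYYY...............++++YYY##
##YYYYYY...............++++YY###
##YYYYYY+.............++++.++###
##YYYYYY+............+++++...###
##+YYYY++++.........++++Y+...###
###YYYYYYY++......++++YYYY..####
###YYYYYYYY+++++++YYYYYYYYY+####
```

```bash
cat > mk.py <<'E'
from station import env, viewer
import cv2,numpy as np,sys
r0,r1,c0,c1=map(int,sys.argv[1:5])
w=viewer.read_camera("wrist")[:,:,::-1].copy()
hs=cv2.cvtColor(w,cv2.COLOR_BGR2HSV)[r0:r1,c0:c1]
for r in hs: print(''.join('Y' if p[1]>140 and p[2]>120 else '#' if p[2]<95 else '+' if p[1]>110 else '.' for p in r))
E
echo '[[0,0,0,0],[0,0,0,0],[0,0,0,0]]' | python3 nudge.py 0.03 25 >/dev/null; python3 st.py; python3 mk.py 245 290 295 340
```

```text
F [-0.09 -0.28 -0.35] T [-0.004 -0.02  -0.004] j6 -2.351 gap 0.0301 [0.5695 0.0625 0.1598]
...........+YYYYYYYYYYYYYYYYYY+..............
...........+YYYYYYYYYYYYYYYYYY+..............
...........+YYYYYYYYYYYYYYYYYY+..............
..........+YYYYYYYYYYYYYYYYYYYY..............
..........YYYYYYYYYYYYYYYYYYYYYY.............
.........+YYYYYYYYYYYYYYYYYYYYYY+............
........+YYYYYYYYYYYYYYYYYYYYYYYY............
.......+YYYYYYYYYYYYYYYYYYYYYYYYY+...........
.......YYYYYYYYYYYYYYYYYYYYYYYYYYYY..........
.......YYYYYYYYYYYYYYYYYYYYYYYYYYYY..........
......YYYYYYYYYYYYYYYYYYYYY++YYYYYY+.........
......YYYYYYYYYYYYYYYYYYYY+..YYYYYY+.........
Y+...+YYYYYYYYYYYYYYYYYYYY..+YYYYYYY.........
YY+..YYYYYYYYYYYYYYYYYYYY+..YYYYYYYY.........
YYYYYYYYYYYYYYYYYYYYYYYY+..YYYYYYYYY.........
YYYYYYYYYYYYYYYYYYYYYYYY..+YYYYYYYYY.........
YYYYYYYYYYYYYYYYYY+++.....YYYYYYYYYY.........
YYYYYYYYYYYYYYYY+.........YYYYYYYYYY.........
YYYYYYYYYYYYYYY+..........YYYYYYYYYY.........
YYYYYYYYYYYYYYY...........+YY+YYYYYY.........
YYYYYYYYYYYYYY+...........+++++YYYYY.........
YYYYYYYYYYYYYY.............+++++YYYY.......
[... 360 characters left out ...]
..........
YYYYYYYYY+++++.............+++++.............
YYYYYYYYYYY++++............++++..............
YYYYYYYYYYYY++++.........++++................
YYYYYYYYYYYYY+++++.....+++++.................
YYYYYYYYYYYYYYYYY+++++++YYY+.................
YYYYYYYYYYYYYYYYYYYYYYYYYYYYY+...............
YYYYYYYYYYYYYYYYYYYYYYYYYYYYYYYY+............
YYYYYYYYYYYYYYYYYYYYYYYYYYYYYYYYYY...........
YYYYYYYYYYYYYYYYYYYYYYYYYYYYYYYYYYY+.........
YYYYYYYYYYYYYYYYYYYYYYYYYYYYYYYYYYYY+........
YYYYYYYYYYYYYYYYYYYYYYYYYYYYYYYYYYYYYY.......
YYYYYYYYYYYYYYYYYYYYYYYYYYYYYYYYYYYYYYY+.....
YYYYYYYYYYYYYYYYYYYYYYYYYYYYYYYYYYYYYYYY+....
YYYYYYYYYYYYYYYYYYYYYYYYYYYYYYYYYYYYYYYYYY...
YYYYYYYYYYYYYYYYYYYYYYYYYYYYYYYYYYYYYYYYYYYY+
```

The gap jumps and the mark's 60° behaviour suggest the nut meets the pads on flats: at the stop the tool popped over a corner and backed the nut off about 0.45 rad. I'll turn back one flat (60°), regrip aligned and turn gently to the stop.

```bash
echo '[[0,-0.0009,0,0],[0,0,0,0.15],[0,0,0,0.15],[0,0,0,0.15],[0,0,0,0.15],[0,0,0,0.15],[0,0,0,0.15],[0,0,0,0.15]]' | python3 nudge.py >/dev/null; echo '[[0,0,0,0],[0,0,0,0]]' | python3 nudge.py >/dev/null; echo '[[0,0,0,0],[0,0,0,0],[0,0,0,0],[0,0,0,0]]' | python3 nudge.py 0 25 >/dev/null; python3 st.py; python3 mk.py 248 275 298 336;  echo '[[0,0,0,-0.1],[0,0,0,-0.1],[0,0,0,0]]' | python3 nudge.py >/dev/null; python3 st.py;python3 mk.py 248 275 298 336
```

```text
F [ 0.19 -0.38  0.18] T [-0.001  0.011  0.023] j6 -1.302 gap 0.0121 [0.57   0.0616 0.1597]
..####...+YYYYYYYYYYYYYYYYYYY+...#####
.#####..+YYYYYYYYYYYYYYYYYYYYY...#####
.#####+YYYYYYYYYYYYYYYYYYYYYYY+..#####
.#####YYYYYYYYYYYYYYYYYYYYYYYYY+.#####
.#####YYYYYYYYYYYYYYYYYYYYYYYYYYY#####
.#####YYYYYYYYYYYYYYYYYYYYYYYYYYY#####
.#####YYYYYYYYYYYYYYYYYYYYYYYYYYY#####
.####+YYYYY++YYYYYYYYYYYYYYYYYYYY+####
.####+YYYYY..YYYYYYYYYYYYYYYYYYYY+####
#####+YYYYY+..YYYYYYYYYYYYYYYYYYYY####
#####YYYYYYY..+YYYYYYYYYYYYYYYYYYY####
#####YYYYYYYY..YYYYYYYYYYYYYYYYYYY####
#####YYYYYYYY+..YYYYYYYYYYYYYYYYYY####
#####YYYYYYYYY...++++YYYYYYYYYYYYY####
#####YYYYYYYYY+.......++YYYYYYYYYY####
#####YYYYYYYYY..........+YYYYYYYYY####
#####YYYYYYYY+...........+YYYYYYYY####
#####YYYYYYYY.............YYYYYYYY####
####+YYYYYYYY.............YYYYYYYY####
####YYYYYYYY+.............YYYYYYYY####
####YYY++YYY+.............+YYYYYYY####
####YYY+++YY+.............+YYYYYYY####
####YYY+++YY+.............+YYYYYYY####
####YYY++++Y+.............+YYYYYYY####
####YYY++++Y+.............+YYYYYYY####
####+YY++++++.............+YYYYYYY
[... 487 characters left out ...]
####+YYYYY+..YYYYYYYYYYYYYYYYYYYY####
#####+YYYYYY..+YYYYYYYYYYYYYYYYYYY####
#####YYYYYYYY..+YYYYYYYYYYYYYYYYYY####
#####YYYYYYYY+..YYYYYYYYYYYYYYYYYY####
#####YYYYYYYYY...+++++YYYYYYYYYYYY####
#####YYYYYYYYY+........+YYYYYYYYYY####
#####YYYYYYYYY+.........+YYYYYYYYY####
####+YYYYYYYY+...........+YYYYYYYY####
####YYYYY+++++............YYYYYYYY####
####YYY+++++++............YYYYYYYY####
####YY+++++++.............+YYYYYYY####
####YY+++++++.............+YYYYYYY####
####YYY+++++..............+YYYYYYY####
####YYY+++++..............+YYYYYYY####
####YYY+++++..............+YYYYYYY####
####YYY+++++..............+YYYYYYY####
####+YY+++++..............YYYYYYY+####
####+YYY++++..............YYYYYYY+####
```

Perfectly centred and turning with the tool. I'll continue in small steps.

```bash
for k in 1; do echo '[[0,0,-0.0002,-0.1],[0,0,0,0]]' | python3 nudge.py >/dev/null; python3 st.py; done; echo '[[0,0,0,-0.1],[0,0,0,0]]' | python3 nudge.py >/dev/null; python3 st.py;python3 mk.py 254 262 298 336; echo '[[0,0,0,-0.08],[0,0,0,0]]' | python3 nudge.py >/dev/null; python3 st.py;python3 mk.py 254 262 298 336
```

```text
F [-0.21  0.2   1.65] T [ 0.031  0.016 -0.007] j6 -1.6 gap 0.0123 [0.57   0.0616 0.1599]
F [-0.15  0.    1.62] T [ 0.04   0.003 -0.015] j6 -1.7 gap 0.0124 [0.57   0.0616 0.16  ]
.#####YYYYYYYYYYYYYYYYYYYYYYYYYYY#####
######YYYYY++YYYYYYYYYYYYYYYYYYYY#####
######YYYYY+.+YYYYYYYYYYYYYYYYYYY+####
#####+YYYYYY..YYYYYYYYYYYYYYYYYYY+####
#####+YYYYYY+.+YYYYYYYYYYYYYYYYYY+####
#####+YYYYYYY..+YYYYYYYYYYYYYYYYYY####
#####YYYYYYYY+..YYYYYYYYY+YYYYYYYY####
#####YYYYYYYYY...++++YYY++++YYYYYY####
F [-0.3  -0.06  2.34] T [ 0.038  0.012 -0.006] j6 -1.781 gap 0.0124 [0.57   0.0616 0.16  ]
######+YYYYYYYYYYYYYYYYYYYYYYYYY+#####
######YYYYY++YYYYYYYYYYYYYYYYYYYY#####
######YYYYY+#+YYYYYYYYYYYYYYYYYYY#####
######YYYYYY.#YYYYYYYYYYYYYYYYYYY+####
######YYYYYY+#+YYYYYYYYYYYYYYYYYY+####
#####+YYYYYYY.#+YYYYYYYYYYYYYYYYY+####
#####YYYYYYYYY#.YYYYYYYYYYYYYYYYYY####
#####YYYYYYYYY+#.++++YYYYYYYYYYYYY####
```

```bash
echo '[[0,0,-0.0003,-0.08],[0,0,0,0]]' | python3 nudge.py >/dev/null; python3 st.py;python3 mk.py 254 261 298 336; echo '[[0,0,0,-0.08],[0,0,0,0]]' | python3 nudge.py >/dev/null; python3 st.py;python3 mk.py 254 261 298 336
```

```text
F [0.02 0.17 1.95] T [ 0.04  -0.03  -0.204] j6 -1.861 gap 0.0121 [0.5699 0.0616 0.1602]
######+YYYYYYYYYYYYYYYYYYYYYYYYY+#####
######YYYYYY+.YYYYYYYYYYYYYYYYYY+#####
######YYYYYY+#+YYYYYYYYYYYYYYYYYY#####
######YYYYYYY##YYYYYYYYYYYYYYYYYY#####
#####+YYYYYYY+#+YYYYYYYYYYYYYYYYY#####
#####+YYYYYYYY##YYYYYYYYYYYYYYYYY#####
#####YYYYYYYYY+#+YYYYYYYYYYYYYYYY+####
F [-0.04  0.04  0.64] T [-0.024  0.044  0.05 ] j6 -1.941 gap 0.0122 [0.5698 0.0616 0.16  ]
######+YYYYYYYYY++YYYYYYYYYYYYYY+#####
######+YYYYYYYYY#+YYYYYYYYYYYYYY+#####
######+YYYYYYYYY##YYYYYYYYYYYYYY+#####
######YYYYYYYYYY+#YYYYYYYYYYYYYY+#####
######YYYYYYYYYY+#+YYYYYYYYYYYYYY#####
######YYYYYYYYYY+#+YYYYYYYYYYYYYY+####
#####+YYYYYYYYYYY##YYYYYYYYYYYYYY+####
```

The stop was reached (torque -0.2 N m), then one step too far backed the nut off slightly. I'll regrip aligned and finish exactly at the stop.

```bash
echo '[[0,0,0,0],[0,0,0,0],[0,0,0,0.15],[0,0,0,0.15],[0,0,0,0.14],[0,0,0,0]]' | python3 nudge.py 0.03 >/dev/null; python3 mk.py 250 263 296 336; echo '[[0,0,0,0],[0,0,0,0],[0,0,0,0],[0,0,0,0]]' | python3 nudge.py 0 25 >/dev/null; python3 st.py; echo '[[0,0,0,-0.1],[0,0,0,-0.1],[0,0,0,-0.1],[0,0,0,0]]' | python3 nudge.py >/dev/null; python3 st.py;python3 mk.py 254 261 298 336
```

```text
...........+YYYYYYYYYYYYYYYYYYYY........
.........+YYYYYYYYYYYYYYYYYYYYYYY+......
........+YYYYYYYYYYYYYYYYYYYYYYYYY+.....
........+YYYYYYYYYYYYYYYYYYYYYYYYYY.....
.......+YYYYYYYYYYYYYYYYYYYYYYYYYYY+....
.......YYYYYYYYYYYYYYYYYYYYYYYYYYYYY+...
.......YYYYY++YYYYYYYYYYYYYYYYYYYYYYYYYY
......+YYYYY..YYYYYYYYYYYYYYYYYYYYYYYYYY
......+YYYYY+..YYYYYYYYYYYYYYYYYYYYYYYYY
......+YYYYYY..+YYYYYYYYYYYYYYYYYYYYYYYY
......+YYYYYYY..+YYYYYYYY+++YYYYYYYYYYYY
......+YYYYYYYY..+YYYYYYY++++YYYYYYYYYYY
......YYYYYYYYY+.......++++++YYYYYYYYYYY
F [ 0.22  0.38 -0.15] T [0.039 0.011 0.042] j6 -1.502 gap 0.0123 [0.5699 0.0617 0.1602]
F [-0.65 -0.29  0.32] T [0.003 0.072 0.059] j6 -1.801 gap 0.0123 [0.5699 0.0616 0.1602]
######+YYYYYYYYYYYYYYYYYYYYYYYYY+#####
######YYYYYYYY+.YYYYYYYYYYYYYYYYY#####
######YYYYYYYY+#+YYYYYYYYYYYYYYYY#####
#####+YYYYYYYYY#+YYYYYYYYYYYYYYYY+####
#####+YYYYYYYYY..YYYYYYYYYYYYYYYY+####
#####+YYYYYYYYY+#+YYYYYYYYYYYYYYYY####
#####+YYYYYYYYY+#.YYYYYYYYYYYYYYYY####
```

```bash
echo '[[0,0,0,0],[0,0,0,0],[0,0,0,0.15],[0,0,0,0.15],[0,0,0,0.1],[0,0,0,0]]' | python3 nudge.py 0.03 >/dev/null; python3 mk.py 255 260 298 336; echo '[[0,0,0,0],[0,0,0,0],[0,0,0,0],[0,0,0,0]]' | python3 nudge.py 0 20 >/dev/null; python3 st.py;python3 mk.py 255 260 298 336; echo '[[0,0,0,-0.1],[0,0,0,-0.1],[0,0,0,0]]' | python3 nudge.py >/dev/null; python3 st.py;python3 mk.py 255 260 298 336;  echo '[[0,0,0,-0.05],[0,0,0,-0.05],[0,0,0,0]]' | python3 nudge.py |head -1; python3 st.py;python3 mk.py 255 260 298 336
```

```text
.....YYYYYYYYYYYYYYYYYYYYYYYYYYYYYYYYY
....+YYYYY+YYYYYYYYYYYYYYYYYYYYYYYYYYY
....+YYYY+.+YYYYYYYYYYYYYYYYYYYYYYYYYY
....YYYYY+..+YYYYYYYYYYYYYYYYYYYYYYYYY
....YYYYYY+..YYYYYYYYYYYYYYYYYYYYYYYYY
F [ 0.09 -0.12 -0.09] T [-0.038  0.011  0.035] j6 -1.402 gap 0.0124 [0.57   0.0616 0.1602]
#####YYYYYYYYYYYYYYYYYYYYYYYYYYYY+####
#####YYYYY+YYYYYYYYYYYYYYYYYYYYYYY####
#####YYYY..+YYYYYYYYYYYYYYYYYYYYYY####
#####YYYY+..+YYYYYYYYYYYYYYYYYYYYY####
#####YYYYY+..YYYYYYYYYYYYYYYYYYYYY####
F [-0.56  0.83  1.19] T [ 0.009  0.012 -0.03 ] j6 -1.601 gap 0.0123 [0.57   0.0617 0.1603]
#####YYYYYYYYYYYYYYYYYYYYYYYYYYYY+####
#####YYYYY+YYYYYYYYYYYYYYYYYYYYYYY####
#####YYYY+.+YYYYYYYYYYYYYYYYYYYYYY####
#####YYYYY..+YYYYYYYYYYYYYYYYYYYYY####
#####YYYYYY..+YYYYYYYYYYYYYYYYYYYY####
time_s: 28.55
F [-0.12  0.45  1.8 ] T [ 0.034 -0.015 -0.208] j6 -1.701 gap 0.0126 [0.57   0.0616 0.1603]
#####+YYYYYYYYYYYYYYYYYYYYYYYYYYY+####
#####YYYYY+.YYYYYYYYYYYYYYYYYYYYYY####
#####YYYYY+.+YYYYYYYYYYYYYYYYYYYYY####
#####YYYYYY..+YYYYYYYYYYYYYYYYYYYY####
#####YYYYYYY..+YYYYYYYYYYYYYYYYYYY####
```

At the stop, with the torque at -0.21 N m. Now I'll open, rise and close the fingers above the pin.

```bash
echo '[[0,0,0,0],[0,0,0,0],[0,0,0,0],[0,0,-0.015,0],[0,0,-0.015,0],[0,0,0,0]]' | python3 nudge.py 0.03 >/dev/null; python3 mk.py 255 290 298 336|head -3; echo '[[0,0,0,0],[0,0,0,0],[0,0,0,0],[0,0,0,0],[0,0,0,0]]' | python3 nudge.py 0 20 >/dev/null; echo '[[0,0,0.007,0],[0,0,0.005,0],[0,0,0,0],[0,0,0,0]]' | python3 nudge.py >/dev/null; python3 st.py
```

```text
YYYYYYYYYYYYYYYYYYYYYYYYYYYYYYYYYYYYYY
YYYYYYYYYYYYYYYYYYYYYYYYYYYYYYYYYYYYYY
YYYYYYYYYYYYYYYYYYYYYYYYYYYYYYYYYYYYYY
F [ 0.38 -0.08 -0.42] T [-0.013 -0.001 -0.008] j6 -1.702 gap -0.0001 [0.5701 0.0616 0.1785]
```

```bash
echo '[[0,0,0.001,0],[0,0,0.001,0],[0,0,0.001,0],[0,0,0,0],[0,0,0,0]]' | python3 nudge.py >/dev/null; python3 st.py; echo '[[0,0,0.001,0],[0,0,0.001,0],[0,0,0,0],[0,0,0,0]]' | python3 nudge.py >/dev/null; python3 st.py
```

```text
F [-0.68 -0.12  3.13] T [-0.     0.046  0.002] j6 -1.702 gap -0.0002 [0.5701 0.0616 0.1755]
F [-0.04 -0.23  4.23] T [-0.007  0.032 -0.021] j6 -1.702 gap -0.0002 [0.5701 0.0616 0.1734]
```

```bash
echo '[[0,0,0.001,0],[0,0,0.001,0],[0,0,0.001,0],[0,0,0,0],[0,0,0,0]]' | python3 nudge.py >/dev/null; python3 st.py;  echo '[[0,0,0.0004,0],[0,0,0,0],[0,0,0,0]]' | python3 nudge.py >/dev/null; python3 st.py
```

```text
F [-0.33  0.28  6.41] T [-0.005  0.058  0.017] j6 -1.702 gap -0.0002 [0.5703 0.0616 0.1707]
F [-0.75 -0.31  6.67] T [0.023 0.097 0.009] j6 -1.702 gap -0.0002 [0.5703 0.0616 0.1703]
```

```bash
echo '[[0,0,0.0005,0],[0,0,0,0],[0,0,0,0],[0,0,0,0],[0,0,0,0],[0,0,0,0],[0,0,0,0],[0,0,0,0]]' | python3 nudge.py >/dev/null; python3 st.py; echo '[[0,0,0.0003,0],[0,0,0,0],[0,0,0,0],[0,0,0,0],[0,0,0,0],[0,0,0,0],[0,0,0,0],[0,0,0,0]]' | python3 nudge.py >/dev/null; python3 st.py;echo '[[0,0,0,0],[0,0,0,0],[0,0,0,0],[0,0,0,0]]' | python3 nudge.py >/dev/null; python3 st.py
```

```text
F [-0.34  0.71  7.22] T [-0.019  0.094 -0.002] j6 -1.702 gap 0.0002 [0.5703 0.0616 0.1699]
F [-0.73  0.23  6.9 ] T [-0.011  0.085  0.024] j6 -1.702 gap -0.0001 [0.5704 0.0616 0.1697]
F [-0.81 -0.19  7.  ] T [ 0.032  0.096 -0.006] j6 -1.702 gap -0.0001 [0.5703 0.0616 0.1697]
```

Held down about 5 mm for over 2 s. Now I'll release gently and rise.

```bash
echo '[[0,0,-0.002,0],[0,0,-0.003,0],[0,0,-0.005,0],[0,0,-0.02,0],[0,0,-0.03,0],[0,0,-0.03,0],[0,0,0,0],[0,0,0,0]]' | python3 nudge.py 0.08 >/dev/null; echo '[[0,0,0,0],[0,0,0,0],[0,0,0,0]]' | python3 nudge.py|head -2; python3 mk.py 198 226 298 338
```

```text
time_s: 36.75
eef_pos: [0.5694, 0.0617, 0.2576]
..........YY+++++YYYYYY++++Y+...........
..........YY+++++....++++++Y+...........
..........YY++++.......++++++...........
..........+++++.........+++++...........
..........+++++.........+++++...........
..........++++...........++++...........
..........++++...........++++...........
...........+++...........+++............
...........++++.........++++............
...........++++.........+++.............
.............++++.....++++..............
.............++++++++++++...............
...............++++++++.................
........................................
........................................
........................................
.............+++++++....................
............+YYYYYYYYYYYYYYY+++++++++...
............+YYYYYYYYYYYYYYYYYYYYYYYYYYY
............+YYYYYYYYYYYYYYYYYYYYYYYYYYY
............+YYYYYYYYYYYYYYYYYYYYYYYYYYY
............+YYYYYYYYYYYYYYYYYYYYYYYYYYY
............+YYYYYYYYYYYYYYYYYYYYYYYYYYY
............+YYYYYYYYYYYYYYYYYYYYYYYYYYY
............+YYYYYYYYYYYYYYYYYYYYYYYYYYY
............+YYYYYYYYYYYYYYYYYYYYYYYYYYY
............+YYYYYYYYYYYYYYYYYYYYYYYYYYY
............+YYYYYYYYYYYYYYYYYYYYYYYYYYY
```

```bash
python3 mk.py 180 212 298 338; python3 st.py
```

```text
.....+YYYY##################YY+++.......
......+YY+##################+YY++.......
......+YY+#######+YY++#######YY++.......
......+YY+#####+YYYYYYY+#####YY++.......
......+YY+####+YYYYYYYYY+####YYY+.......
......+YY.####YYYYYYYYYYY+###+YY+.......
......+YY####+YYYYYYYYYYY+####YY........
.......YY####+YYYYYYYYYYYY####YY........
.......YY####YYYYYYYYYYYYY####Y+........
.......+Y####YYYYYYYYYYYYY####+.........
.........####YYYYYYYYYYYYY###...........
.........###+YYYYYYYYYYYYY+##...........
..........##YYYYYYYYYYYYYYY##...........
...........+YYYYYYYYYYYYYYY+............
...........YYYYYYY++YYYYYYYY............
...........YYY++++++++++YYYY............
..........+YY++.+++++++++YYY............
..........YYY++.++YYYY++++YY+...........
..........YY++++++++YYY++++YY...........
..........YY+++++.....+++++Y+...........
..........YY++++.......++++++...........
..........+++++.........+++++...........
..........+++++.........+++++...........
..........++++...........++++...........
...........+++...........++++...........
...........++++.........++++............
...........++++.........++++............
.............+++.......++++.............
.............+++++....+++...............
..............++++++++++................
..................++++..................
........................................
F [-0.17 -0.17 -0.3 ] T [ 0.009 -0.008  0.013] j6 -1.702 gap 0.0803 [0.5699 0.0616 0.2589]
```

The mark is unchanged (still up-left), the valve is upright and nothing touches the robot.

```bash
python3 -c "
from station import env, viewer
print(env.sign_off())"
```

```text
the job is handed in; nothing more can be done
None
```

I unscrewed the lock nut to its stop, pressed the pin about 5 mm for over 2 s, let it spring back and handed the job in. These are my own force and camera readings, as the sign-off returned no verdict.

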